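# Show the brass pitch comb to the inspection camera

## Robot

A 7-joint arm with a two-finger parallel gripper is mounted at the origin on the work surface. World frame = base frame: x ahead of the robot, y to its left, z up, the work surface at z = 0. Lengths are in m, angles in rad, forces in N, time in s.
With the tool pointing down it reaches from about 0.4 to 0.85 m from the base axis. Payload 4.5 kg.
Tool frame: the origin (TCP) lies on the front face of the gripper's body, between the roots of the fingers; the fingertips stand 73 mm ahead of it and the grasp point (between the pads) lies r.grasp_offset ahead of it (r.grasp_offset is the distance from the TCP to the grasp point, in m); z points along the fingers, y is the direction in which the jaws open and shut (so a half turn about z gives the same grasp; the last joint's range is limited). The gripper opens to 85 mm and grips with 20 to 120 N. Pads are 22 mm wide; open, the fingers measure 114 mm over their backs; the gripper's body (76 mm by 85 mm) begins 54 mm behind the grasp point. The pads swing forward as they close: fully open they stand 13 mm farther back than shut.
Start: joints at [-1.314, 0.689, -0.195, 1.565, 0.157, 0.902, -0.215], TCP at [0.138, 0.61, 0.304] pointing down, gripper open.
Joint ranges: [-3.01, 3.01], [-0.46, 2.08], [-1.47, 1.51], [0.13, 2.56], [-1, 4.14], [0.04, 2.09], [-2.66, 2.66]. Speed limits (rad/s): [2.57, 2.57, 3.14, 3.14, 3.14, 3.14, 3.14].

## Interface

Orientations are given as a unit quaternion [w, x, y, z].
In Python, from plant import r, eyes gives the robot as it stands. The module is installed in compiled form; this text tells all that it offers.
- The arm moves only by the tool carry_out, never from a script. Its argument "moves" is a list of rows, each a list of 3 entries, a list of its own where there are three numbers: the turn, a rotation vector about the tool's x, y, z in units of 8 degrees (1.0 is 8 degrees), then the shift along the tool's x, y, z in units of 30 mm (1.0 is 30 mm), then the finger opening in mm, from 0 to 85.4. In form: [[[rx, ry, rz], [dx, dy, dz], jaw], ...]. A call has 1 to 8 rows; each row is the pose to reach, as a shift and turn from the pose measured when the call began, along the tool's axes at that moment; what a row does not reach only later rows make up. A row lasts 1/10 s, in which the tool goes at most 50 mm and 8.59 degrees, less where a joint would pass 70% of its speed; a pose out of reach is approached as far as the arm can. A call with a gripper value outside its range is refused whole. The fingers move at their own pace and stop on an object; the grip force is fixed at half the most. Time passes only in rows, so rows that repeat a pose let the fingers close. It gives the time, the measured TCP pose, the force and the opening at its end, in the units of the state.
- r.sense(): the state, without advancing time (a new reading comes with each control period).
- eyes.get_image(name): name is "scene" or "side" or "wrist"; returns the picture (420x560x3 uint8, red, green, blue); there is no depth.
- eyes.calibration(name): a dict with "camera_matrix" (3x3 intrinsics, pixels), "rvec" (rotation vector, rad) and "tvec" (3), from world to camera coordinates, as OpenCV has them; the wrist camera has in their place "hand_eye" (4x4, takes a point from camera to tool coordinates, whose origin is the TCP and whose axes are the flange's). Camera axes: x right, y down, z forward; pixel columns grow to the right and rows downward; lengths in m; the calibration is good to about 2 mm. A picture is of the moment at which its call begins: read the wrist's pose just before it. calibration takes no time and is no camera call.
- r.job_done(): hands the job in, once; it reports no verdict.
The state is a dict: "t": time; "q": joint angles; "joint_velocities": joint speeds; "joint_efforts": joint torques, N m; "tool_pos": TCP position; "ee_rot": TCP orientation; "contact_force": force on the tool from outside, world axes, zero at the start; "wrist_torque": the same for the moment, N m; "gripper_width": opening from 0.0 (shut) to 1.0 (fully open).
Only numpy, scipy, OpenCV 4.12 (cv2) and the standard library are available. Lean on these libraries where they do the work, as an engineer would, in place of code of your own. Each camera call takes 0.05 s, during which the arm holds its last target. There are 200 camera calls.

## Task

Unhook the brass pitch comb from its pin on the pine gauge rack and hold it up in the air for the inspection camera: blade centred on the lens axis, 120 mm in front of the lens, one flat face square to the lens, loop up and teeth down. Finish while still holding it there, steady; do not bump the comb into the camera, and leave the taper gauge, lift sub stub, gauge block and torch where they are.

Things in the scene. Friction and masses are not known exactly. Their poses are not given: they have to be found in the camera images.
- comb: Brass pitch comb, a flat plate 6 mm thick, 0.12-0.24 kg, hanging by its loop on either pin. Origin: underside of the loop's top bar, where it rests on the pin. x: plate normal, towards the pin's tip; y: across; z: up, teeth to loop. Loop: closed rectangle 30 mm wide outside, 18 mm inside; bar top 7 mm above the origin; the opening ends 50 mm below it, where the 64 mm wide blade begins.
- comb_loop (a point): Centre of the comb's loop, 21 mm below the comb's origin and 56 mm above the blade's centre: a place to grip, 30 mm wide across y, both side edges straight and parallel from 28 mm above this point to 29 mm below it. Axes as the comb's.
- comb_blade (a point): Centre of the comb's blade, 64 mm wide (y), 54 mm high (z), 6 mm thick (x); small teeth stand 3 mm out of its lower edge. Axes as the comb's.
- rack: Fixed pine rack. Origin on the table under the rail's front face; x along the pins to their free tips, y along the rail, z up. Base board x -55 to 115, y +-180, 18 mm thick. Posts at y +-165 carry a rail x -22 to 0, its top at z 241. Two level plain 8 mm pins, x 0 to 75, at y -75 and +75, axes at z 225; gauges hang at x 50.
- camera: Fixed inspection camera: a grey 75 x 46 x 46 mm housing with a black lens tube on a column with a 100 x 100 mm base, 175 mm high in all. Origin on the table 50 mm behind the lens face; x is the way it looks (level), z up.
- lens (a point): Centre of the front face of the camera's lens (36 mm across), 150 mm above the table. x points out of the lens along its level axis, y to its left, z up.
- taper_loop (a point): Bystander: nickel (silver) taper gauge hanging on the other pin by a loop of the same shape as the comb's, with a narrowing blade 30 to 10 mm wide, its tip 110 mm below the pin. Point at the loop's centre.
- lift_sub_mid (a point): Bystander: green painted lift sub stub, 52 mm across, 70 mm high, upright on the rack's base board. Point at its centre.
- gauge_block_mid (a point): Bystander: white ceramic gauge block 35 x 30 x 20 mm on the base board. Point at its centre.
- torch_mid (a point): Bystander: red steel torch 115 mm long, 26 mm thick, lying on the base board. Point at its centre, x along its length.
Mind the look-alikes: they are no part of the job. There is more than one size of the comb; the job needs the smaller. Several things have the shape of the camera; the one meant has the colours described above.

How it is judged:
On the way:
1. the comb is off its pin, held in the fingers (contact force between comb and the fingers above 1 N and distance of comb_loop from where it was at the start of the episode above 0.045 m and contact force between comb and rack below 0.1 N), for 0.2 s.
At the end, for the whole second after the job is handed in: Comb held still in the fingers, clear of rack and camera; blade centre 100-140 mm before the lens, within 15 mm of its axis sideways and in height; teeth down, upright within 0.17 rad, face square to the lens within 0.2 rad; the four other things within 30 mm of their starts (x of comb_blade in the frame of lens between 0.1 and 0.14 m and y of comb_blade in the frame of lens between -0.015 and 0.015 m and z of comb_blade in the frame of lens between -0.015 and 0.015 m and angle between comb_blade's own z axis and vertical below 0.17 rad and angle between the x axis of comb_blade and the x axis of lens, either way round below 0.2 rad and contact force between comb and the fingers above 1 N and linear speed of comb below 0.02 m/s and angular speed of comb below 0.2 rad/s and contact force between comb and rack below 0.2 N and contact force between comb and camera below 0.2 N and distance of each of taper_loop, lift_sub_mid, gauge_block_mid, torch_mid from where it was at the start of the episode below 0.03 m); the arm keeps its last pose, push and grip.
It fails at once if the nickel taper gauge is disturbed (moved more than 30 mm) (distance of taper_loop from where it was at the start of the episode above 0.03 m).
It fails at once if the green lift sub stub is disturbed (moved more than 30 mm) (distance of lift_sub_mid from where it was at the start of the episode above 0.03 m).
It fails at once if the white gauge block is disturbed (moved more than 30 mm) (distance of gauge_block_mid from where it was at the start of the episode above 0.03 m).
It fails at once if the red torch is disturbed (moved more than 30 mm) (distance of torch_mid from where it was at the start of the episode above 0.03 m).
It fails at once if the comb is bumped into the camera (contact force between comb and camera above 1 N).
It also fails if it takes over 42 s, if anything falls off the work surface, if the arm or the gripper's body presses on something with over 40 N, if the wrist force passes 120 N, or if a joint passes its speed limit or range.

## Working session

There is one attempt and no reset: what is moved stays moved. The work goes in short steps, Python scripts to look and compute and a tool call to move; the robot and the scene stay as the last step left them, time stands still between calls to the robot, and variables do not carry over. Pictures are saved under pics/ and viewed, about 8 in all and at most 12, crops included, and the job is handed in when it is done.

Besides the shell and the picture viewer there is one more tool, called after "Emit:" by a JSON object that holds its "op" and its "data", one argument or row to a line. carry_out: Moves the arm, as the interface text tells. Its arguments: {"type":"object","properties":{"moves":{"type":"array","items":{"type":"array"}}},"required":["moves"]}

```bash
mkdir -p pics; python3 - <<'E'
from plant import r, eyes
import cv2
s=r.sense(); print(s, r.grasp_offset)
for n in ("scene","side"):
    cv2.imwrite(f"pics/{n}0.png", cv2.resize(eyes.get_image(n)[:,:,::-1],(800,600),interpolation=cv2.INTER_CUBIC))
    print(n, eyes.calibration(n))
print(eyes.calibration("wrist"))
E
```

```text
{'t': 0.0, 'q': array([-1.31420076,  0.68998488, -0.19450347,  1.56640344,  0.15731741,
        0.90247458, -0.21509388]), 'joint_velocities': array([-3.10796790e-05,  2.29847873e-04,  1.12420336e-04,  9.47790874e-04,
        7.49633025e-04,  3.09742218e-04, -1.05809204e-03]), 'joint_efforts': array([-2.85412616e-04, -5.39600623e+01, -1.26651619e+00, -1.58538151e+01,
        9.16808465e-03,  9.33792646e-03,  1.19874764e-05]), 'tool_pos': array([0.13802851, 0.60901827, 0.30306727]), 'ee_rot': array([-2.66238254e-05,  1.11117532e-01,  9.93806829e-01, -9.38166944e-04]), 'contact_force': array([-0.16745089,  0.22718742, -0.61386506]), 'wrist_torque': array([-0.00585778,  0.01694608, -0.00248755]), 'gripper_width': 0.998844251816967} 0.0539
scene {'camera_matrix': array([[429.05857267,   0.        , 276.99671603],
       [  0.        , 429.05857267, 213.76174585],
       [  0.        ,   0.        ,   1.        ]]), 'rvec': array([ 1.13737502,  2.53979609, -0.82467295]), 'tvec': array([ 0.37921659, -0.22087969,  1.31814904])}
side {'camera_matrix': array([[415.61033077,   0.        , 278.29182242],
       [  0.        , 415.61033077, 203.80719735],
       [  0.        ,   0.        ,   1.        ]]), 'rvec': array([ 2.15542612, -0.25804705,  0.10676547]), 'tvec': array([-0.54217274,  0.1847491 ,  1.13057657])}
{'camera_matrix': array([[321.14314556,   0.        , 274.96425517],
       [  0.        , 321.14314556, 207.99837719],
       [  0.        ,   0.        ,   1.        ]]), 'hand_eye': array([[-5.05804262e-04, -9.49641425e-01, -3.13338327e-01,
         8.14439885e-02],
       [ 9.99998949e-01, -9.06048484e-04,  1.13173976e-03,
         6.04909604e-04],
       [-1.35864668e-03, -3.13337426e-01,  9.49640886e-01,
        -6.98083642e-02],
       [ 0.00000000e+00,  0.00000000e+00,  0.00000000e+00,
         1.00000000e+00]])}
```

View pics/scene0.png

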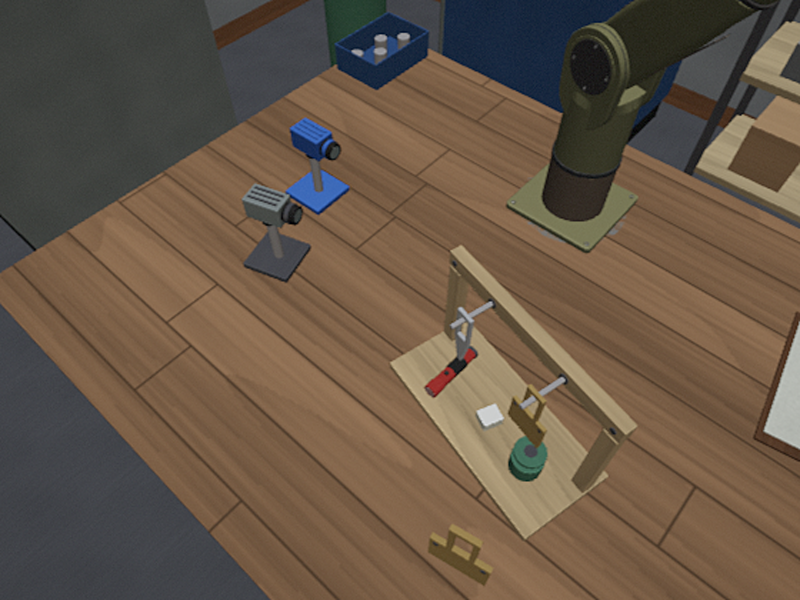

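View pics/side0.png

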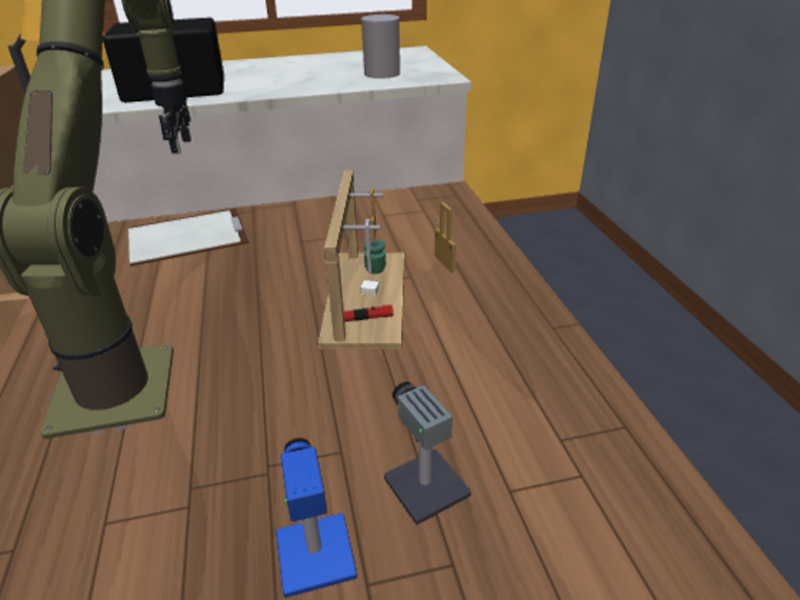

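The grey camera's lens is at scene (294,213) and side (403,392). The blue one at scene (318,160) is a look-alike. There are two combs: one hanging on a pin at scene (527,415) and a bigger one standing free at scene (460,555). I'll enlarge both views of the rack and the camera.

```bash
cat > h.py <<'E'
import numpy as np, cv2
from scipy.spatial.transform import Rotation as R
from plant import r, eyes
def tile(img,x,y,w,h,s):  # enlarged crop
    return cv2.resize(img[y:y+h,x:x+w],(w*s,h*s),interpolation=cv2.INTER_CUBIC)
def proj(n,P):
    c=eyes.calibration(n); return cv2.projectPoints(np.asarray(P,float).reshape(-1,1,3),c["rvec"],c["tvec"],c["camera_matrix"],None)[0][:,0]
def tri(a,b):  # a in scene, b in side (native px)
    M=[]
    for n in("scene","side"):
        c=eyes.calibration(n); M.append(c["camera_matrix"]@np.c_[cv2.Rodrigues(c["rvec"])[0],c["tvec"]])
    X=cv2.triangulatePoints(M[0],M[1],np.float64(a).reshape(2,1),np.float64(b).reshape(2,1))[:,0]; X=X[:3]/X[3]
    e=[np.linalg.norm(proj("scene",X)[0]-a),np.linalg.norm(proj("side",X)[0]-b)]
    return X,e
E
python3 - <<'E'
from h import *
a=eyes.get_image("scene")[:,:,::-1]; b=eyes.get_image("side")[:,:,::-1]
np.save("a.npy",a); np.save("b.npy",b)
# left: scene rack 260..460 x 165..415 ; right: side rack
A=tile(a,270,165,180,240,1); 
cv2.imwrite("pics/c1.png",np.hstack([cv2.resize(a[170:380,268:448],None,fx=2.8,fy=2.8,interpolation=2)[:588], cv2.resize(b[110:250,215:285],None,fx=4.2,fy=4.2,interpolation=2)[:588]]))
cv2.imwrite("pics/c2.png",np.hstack([tile(a,165,120,60,80,6),tile(b,265,255,70,80,6)]))
E
```

```text
(no output)
```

View pics/c1.png

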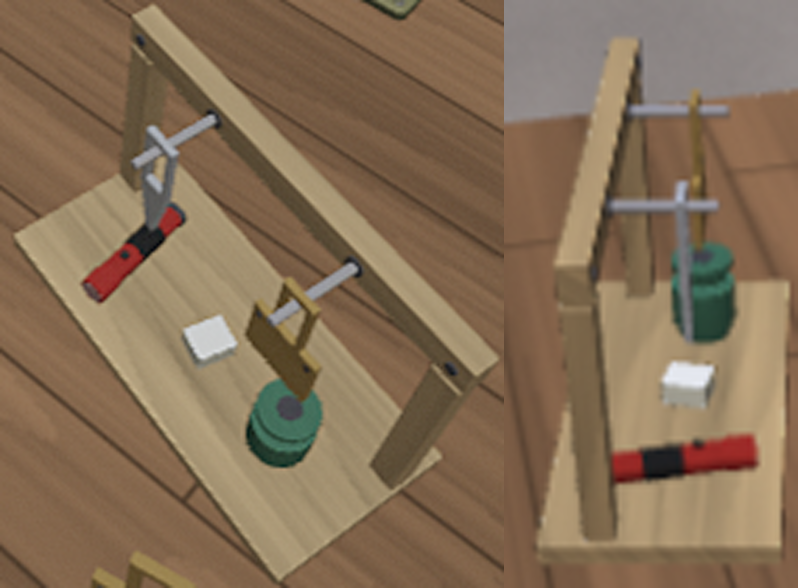

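View pics/c2.png

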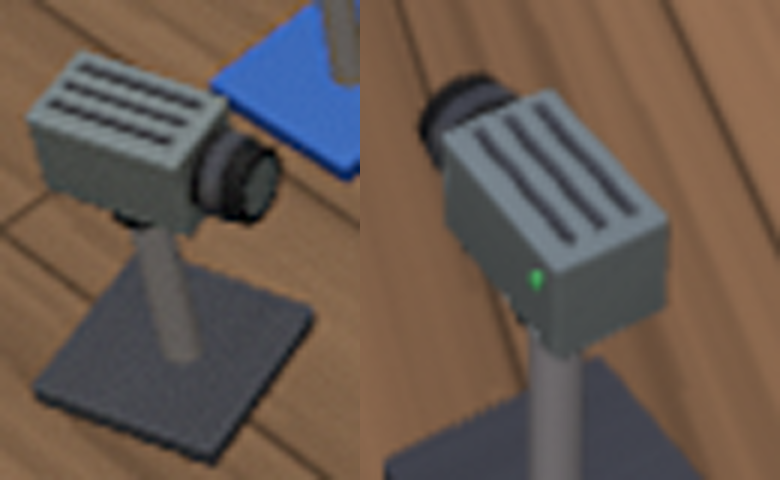

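```bash
cat > m.py <<'E'
from h import *
from scipy.optimize import least_squares
s1=lambda x,y:(268+x/2.8,170+y/2.8); d1=lambda x,y:(215+(x-504)/4.2,110+y/4.2)
s2=lambda x,y:(165+x/6,120+y/6); d2=lambda x,y:(265+(x-360)/6,255+y/6)
T={"tap_tip":(s1(135,162),d1(717,206)),"tap_root":(s1(214,120),d1(607,206)),"comb_tip":(s1(272,321),d1(727,111)),"comb_root":(s1(355,269),d1(630,110)),
"FL":(s2(228,98),d2(443,135)),"FR":(s2(182,165),d2(555,92)),"RL":(s2(80,52),d2(560,270)),"RR":(s2(30,120),d2(667,215)),
"combtop":(s1(288,279),d1(695,93))}
W={}
for k,(a,b) in T.items():
    W[k],e=tri(a,b); print(k,W[k].round(4),np.round(e,1))
E
python3 m.py
```

```text
tap_tip [0.5448 0.0895 0.2229] [0.4 0.3]
tap_root [0.4746 0.1097 0.2217] [0.3 0.2]
comb_tip [0.5825 0.2365 0.2214] [0.5 0.3]
comb_root [0.513  0.2563 0.2219] [0.3 0.2]
FL [ 0.4863 -0.3255  0.1696] [0. 0.]
FR [ 0.5274 -0.3121  0.1684] [0.9 1.1]
RL [ 0.5094 -0.395   0.1697] [0.2 0.2]
RR [ 0.5503 -0.3797  0.169 ] [0.2 0.3]
combtop [0.5591 0.2304 0.2409] [0.2 0.1]
```

```bash
cat >> h.py <<'E'
def yawR(a):  # tool down, tool x at world angle a
    x=np.array([np.cos(a),np.sin(a),0]); z=np.array([0,0,-1.]); return np.c_[x,np.cross(z,x),z]
def state():
    s=r.sense(); w,x,y,z=s["ee_rot"]; return s,np.array(s["tool_pos"]),R.from_quat([x,y,z,w]).as_matrix()
def togo(p,Rt):
    s,p0,R0=state()
    print("turn",(R.from_matrix(R0.T@Rt).as_rotvec(degrees=True)/8).round(3),"shift",(R0.T@(np.array(p)-p0)/.03).round(3),"t",s["t"],"tcp",p0.round(4))
E
cat >> m.py <<'E'
k=["tap_tip","tap_root","comb_tip","comb_root"]; L={"tap_tip":(75,-75,225),"tap_root":(0,-75,225),"comb_tip":(75,75,225),"comb_root":(0,75,225)}
def place(v,P): P=np.asarray(P,float)/1000; c,s=np.cos(v[2]),np.sin(v[2]); return np.c_[v[0]+c*P[:,0]-s*P[:,1],v[1]+s*P[:,0]+c*P[:,1],P[:,2]+v[3]]
f=lambda v:np.r_[(proj("scene",place(v,[L[i] for i in k]))-[T[i][0] for i in k]).ravel(),(proj("side",place(v,[L[i] for i in k]))-[T[i][1] for i in k]).ravel()]
o=least_squares(f,[.5,.18,-.28,0]); v=o.x; print("rack",v.round(4),"deg",np.degrees(v[2]).round(2),"rms px",np.sqrt(np.mean(o.fun**2)).round(2))
loop=place(v,[(50,75,208)])[0]; print("loop",loop.round(4))
# camera
kc=["FL","FR","RL","RR"]
g=lambda u:np.r_[tuple((proj(n,place(u[:4],[(u[4],23,173),(u[4],-23,173),(u[4]-75,23,173),(u[4]-75,-23,173)]))-[T[i][j] for i in kc]).ravel() for j,n in enumerate(("scene","side")))]
gg=lambda q:g(np.r_[q,0])
oc=least_squares(gg,[.507,-.319,1.88,0]); u=oc.x; print("cam front",u.round(4),np.degrees(u[2]).round(1),np.sqrt(np.mean(oc.fun**2)).round(2))
def ray(n,px,z):
    c=eyes.calibration(n); Rm=cv2.Rodrigues(c["rvec"])[0]; C=-Rm.T@c["tvec"]; d=Rm.T@np.linalg.inv(c["camera_matrix"])@np.r_[px,1]; return C+d*(z-C[2])/d[2]
l=ray("scene",s2(259,187),.150+u[3]); fx=np.array([np.cos(u[2]),np.sin(u[2])]); fy=np.array([-fx[1],fx[0]])
print("lens by ray",l.round(4),"ahead of housing",((l[:2]-u[:2])@fx).round(4),"side",((l[:2]-u[:2])@fy).round(4))
b=[ray("scene",s2(*q),.01) for q in((313,315),(38,385))]; bc=(b[0]+b[1])/2
print("base diag",np.linalg.norm(b[0]-b[1]).round(4),"centre",bc.round(4),"rel front",((bc[:2]-u[:2])@fx).round(4),((bc[:2]-u[:2])@fy).round(4))
E
cat > o.py <<'E'
from m import *
a=np.load("a.npy").copy(); b=np.load("b.npy").copy(); S=5
A=cv2.resize(a[260:390,295:375],None,fx=S,fy=S,interpolation=2); B=cv2.resize(b[110:240,245:325],None,fx=S,fy=S,interpolation=2)
pts=[(50,75+y,z) for y,z in((-15,236),(15,236),(15,179),(32,179),(32,125),(-32,125),(-32,179),(-15,179))]
for I,n,o in((A,"scene",(295,260)),(B,"side",(245,110))):
    p=((proj(n,place(v,pts))-o)*S).astype(int); cv2.polylines(I,[p],True,(255,0,255),1)
cv2.imwrite("pics/o1.png",cv2.resize(np.hstack([A,B]),None,fx=.9,fy=.9))
E
python3 o.py; python3 -c "
from h import *; togo([.561,.243,.40],yawR(np.radians(180-16)))"
```

```text
tap_tip [0.5448 0.0895 0.2229] [0.4 0.3]
tap_root [0.4746 0.1097 0.2217] [0.3 0.2]
comb_tip [0.5825 0.2365 0.2214] [0.5 0.3]
comb_root [0.513  0.2563 0.2219] [0.3 0.2]
FL [ 0.4863 -0.3255  0.1696] [0. 0.]
FR [ 0.5274 -0.3121  0.1684] [0.9 1.1]
RL [ 0.5094 -0.395   0.1697] [0.2 0.2]
RR [ 0.5503 -0.3797  0.169 ] [0.2 0.3]
combtop [0.5591 0.2304 0.2409] [0.2 0.1]
rack [ 0.4923  0.1826 -0.2554 -0.003 ] deg -14.63 rms px 0.54
loop [0.5596 0.2426 0.205 ]
cam front [ 0.5067 -0.3173  1.8886 -0.0038] 108.2 0.68
lens by ray [ 0.5    -0.2961  0.1462] ahead of housing 0.0223 side -0.0003
base diag 0.1337 centre [ 0.5221 -0.3584  0.01  ] rel front -0.0438 -0.0019
turn [-0.008  0.001  0.405] shift [-16.448  -8.796  -3.21 ] t 0.2 tcp [0.138  0.6093 0.3034]
```

View pics/o1.png

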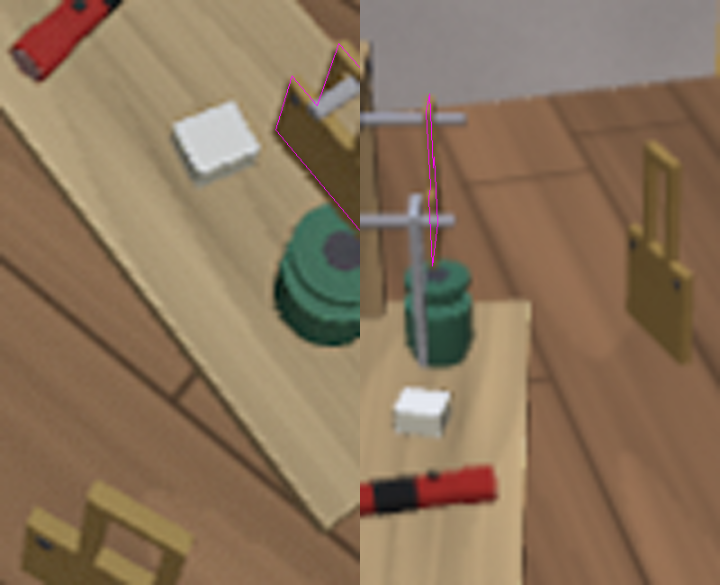

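The 64 × 54 mm comb model projects onto the hanging comb, so that is the job's comb. The free-standing one is clearly bigger. The grey camera is the one meant. I'm moving above the comb now.

Emit:
{"op": "carry_out", "data": {
  "moves": [
    [[0, 0, 0], [-1.3, -0.7, -0.8], 85],
    [[0, 0, 0.1], [-2.6, -1.4, -1.6], 85],
    [[0, 0, 0.2], [-3.9, -2.1, -2.4], 85],
    [[0, 0, 0.23], [-5.2, -2.8, -3.2], 85],
    [[0, 0, 0.23], [-6.5, -3.5, -3.2], 85],
    [[0, 0, 0.23], [-7.8, -4.2, -3.2], 85],
    [[0, 0, 0.23], [-9.1, -4.9, -3.2], 85],
    [[0, 0, 0.23], [-10.4, -5.6, -3.2], 85]
  ]
}}

```text
t: 1.0
tool_pos: [0.4064, 0.3751, 0.3997]
ee_rot: [0.0, 0.127, 0.992, -0.001]
contact_force: [0.5, 0.3, -0.4]
gripper_width: 0.992
```

```bash
python3 -c "
from h import *; togo([.5596,.2426,.40],yawR(np.radians(165.4)))"
```

```text
turn [-0.008  0.001 -0.   ] shift [-6.056 -2.986 -0.007] t 1.0 tcp [0.4064 0.3751 0.3997]
```

Emit:
{"op": "carry_out", "data": {
  "moves": [
    [[0, 0, 0], [-1.3, -0.65, 0], 85],
    [[0, 0, 0], [-2.6, -1.3, 0], 85],
    [[0, 0, 0], [-3.9, -1.95, 0], 85],
    [[0, 0, 0], [-5.2, -2.55, 0], 85],
    [[0, 0, 0], [-5.8, -2.9, 0], 85],
    [[0, 0, 0], [-6.06, -2.99, 0], 85],
    [[0, 0, 0], [-6.06, -2.99, 0], 85]
  ]
}}

```text
t: 1.7
tool_pos: [0.56, 0.2421, 0.3994]
ee_rot: [-0.0, 0.128, 0.992, -0.001]
contact_force: [-0.8, 1.0, -0.1]
gripper_width: 0.994
```

```bash
cat >> h.py <<'E'
def wproj(P,p0,R0):
    c=eyes.calibration("wrist"); H=c["hand_eye"]; X=(np.asarray(P)-p0)@R0; X=(X-H[:3,3])@H[:3,:3]; q=X@c["camera_matrix"].T; return q[:,:2]/q[:,2:]
E
cat > w.py <<'E'
from m import *
import sys
s,p0,R0=state(); im=eyes.get_image("wrist")[:,:,::-1].copy()
print(p0,s["t"])
v2=v.copy(); v2[3]=0
pts=[(50,75+y,z) for y,z in((-15,236),(15,236),(15,179),(32,179),(32,125),(-32,125),(-32,179),(-15,179))]
cv2.imwrite(sys.argv[1]+"raw.png",im)
cv2.polylines(im,[wproj(place(v2,pts),p0,R0).astype(int)],True,(255,0,255),1)
q=wproj(place(v2,[(0,75,225),(75,75,225)]),p0,R0); print(q.round(1)); cv2.polylines(im,[q.astype(int)],False,(0,255,0),1)
cv2.imwrite(sys.argv[1]+".png",cv2.resize(im,(800,600)))
E
python3 w.py pics/w1 | tail -3
```

```text
[0.55998    0.24209197 0.39942864] 1.7
[[274.5 145.5]
 [274.7 237.3]]
```

View pics/w1.png

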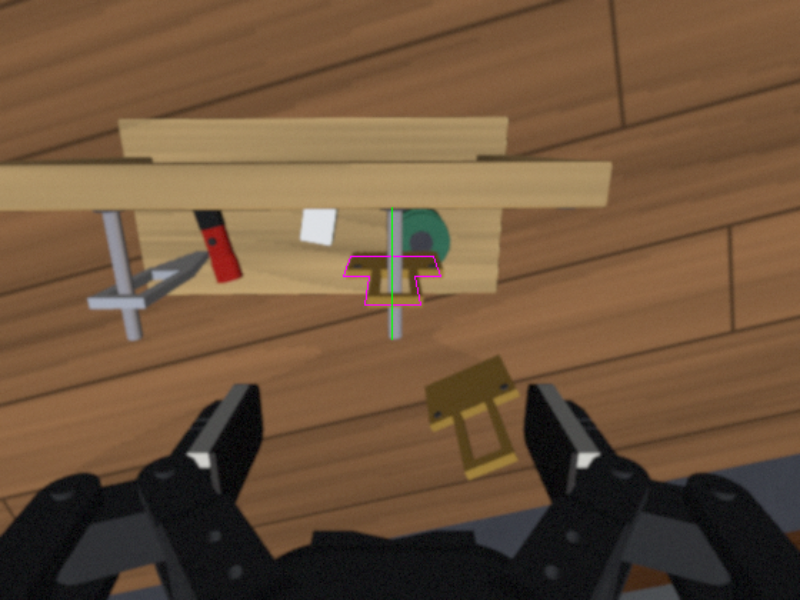

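The wrist view shows the hanging comb at (393,280) with the model outline on it. The pin is about 1.5 mm to the tool's +y. The descent corrects for that.

Emit:
{"op": "carry_out", "data": {
  "moves": [
    [[0, 0, 0], [0, 0.05, 1.0], 85],
    [[0, 0, 0], [0, 0.05, 2.0], 85],
    [[0, 0, 0], [0, 0.05, 3.0], 85],
    [[0, 0, 0], [0, 0.05, 3.8], 85],
    [[0, 0, 0], [0, 0.05, 4.3], 85],
    [[0, 0, 0], [0, 0.05, 4.5], 85],
    [[0, 0, 0], [0, 0.05, 4.5], 60],
    [[0, 0, 0], [0, 0.05, 4.5], 60]
  ]
}}

```text
t: 2.55
tool_pos: [0.559, 0.2461, 0.2655]
ee_rot: [-0.0, 0.126, 0.992, 0.0]
contact_force: [0.0, 0.6, 0.0]
gripper_width: 0.708
```

```bash
python3 w.py pics/w2 | tail -3
```

```text
[0.55898271 0.24614623 0.26553261] 2.55
[[264.1 198.9]
 [265.5 365.5]]
```

View pics/w2.png

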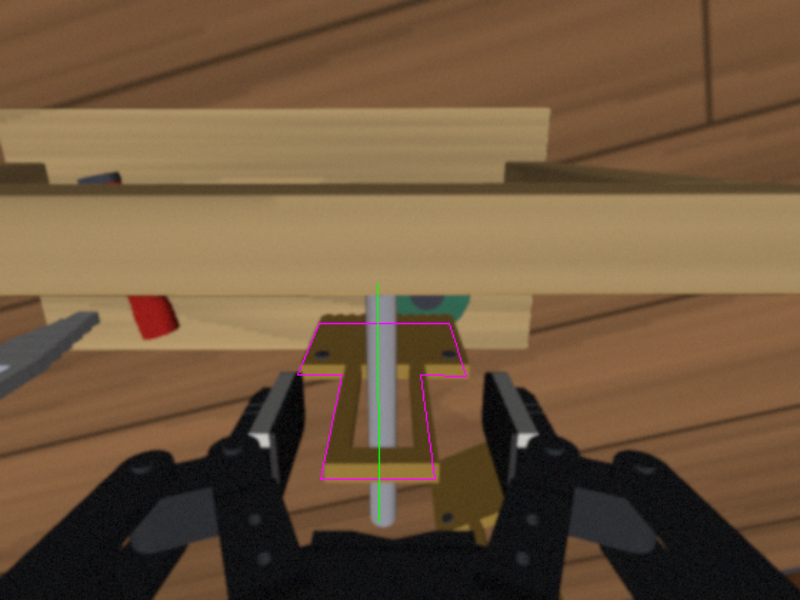

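The comb loop sits about 3 mm to the tool's −y of the jaw centre (bar centre at col 381, jaws at 393). I'm centring and closing.

Emit:
{"op": "carry_out", "data": {
  "moves": [
    [[0, 0, 0], [0, -0.1, 0.1], 60],
    [[0, 0, 0], [0, -0.1, 0.1], 45],
    [[0, 0, 0], [0, -0.1, 0.1], 20],
    [[0, 0, 0], [0, -0.1, 0.1], 20],
    [[0, 0, 0], [0, -0.1, 0.1], 20],
    [[0, 0, 0], [0, -0.1, 0.1], 20],
    [[0, 0, 0], [0, -0.1, 0.1], 20],
    [[0, 0, 0], [0, -0.1, 0.1], 20]
  ]
}}

```text
t: 3.4
tool_pos: [0.5587, 0.2427, 0.2631]
ee_rot: [0.0, 0.126, 0.992, 0.0]
contact_force: [-1.3, -2.1, 4.7]
gripper_width: 0.341
```

Emit:
{"op": "carry_out", "data": {
  "moves": [
    [[0, 0, 0], [0, 0, -0.2], 20],
    [[0, 0, 0], [0, 0, -0.4], 20],
    [[0, 0, 0], [0, 0, -0.5], 20],
    [[0, 0, 0], [-0.5, 0, -0.5], 20],
    [[0, 0, 0], [-1.1, 0, -0.5], 20],
    [[0, 0, 0], [-1.7, 0, -0.5], 20],
    [[0, 0, 0], [-2.3, 0, -0.5], 20],
    [[0, 0, 0], [-2.3, 0, -0.5], 20]
  ]
}}

```text
t: 4.2
tool_pos: [0.6277, 0.2238, 0.2779]
ee_rot: [0.002, 0.128, 0.992, 0.0]
contact_force: [0.2, 0.2, -1.8]
gripper_width: 0.336
```

```bash
python3 w.py pics/w3 | tail -3; python3 -c "
from h import *
print(r.sense()['q'].round(2),r.sense()['wrist_torque'])
for a in (108.2,288.2): togo([.4625,-.182,.41],yawR(np.radians(a)))"
```

```text
[0.62771429 0.22383699 0.27788338] 4.2
[[275.1 -26. ]
 [275.3 196.6]]
[-0.32  0.77 -0.18  1.46  0.16  0.92  0.77] [-0.00795463  0.07940041  0.00710789]
turn [8.00e-03 2.00e-03 7.15e+00] shift [  1.854 -14.492  -4.42 ] t 4.25 tcp [0.6261 0.2248 0.2778]
turn [-2.000e-03  9.000e-03 -1.535e+01] shift [  1.854 -14.492  -4.42 ] t 4.25 tcp [0.6261 0.2248 0.2778]
```

View pics/w3.png

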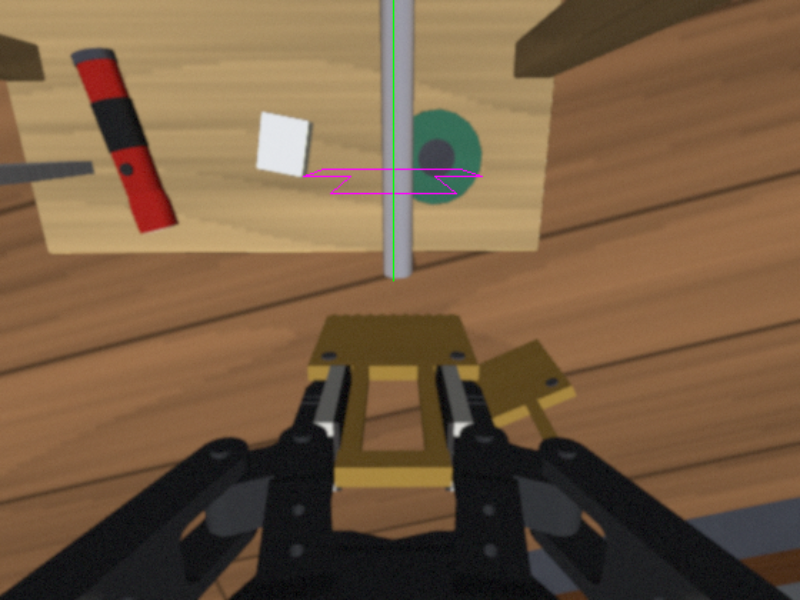

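The comb is off the pin and held squarely, with the loop between the pads at (393,420). Next I raise it clear of the rack.

Emit:
{"op": "carry_out", "data": {
  "moves": [
    [[0, 0, 0], [0, 0, -1], 20],
    [[0, 0, 0], [0, 0, -2], 20],
    [[0, 0, 0], [0, 0, -3], 20],
    [[0, 0, 0], [0, 0, -4], 20],
    [[0, 0, 0.5], [0.1, -0.8, -4.4], 20],
    [[0, 0, 1.1], [0.3, -1.8, -4.4], 20],
    [[0, 0, 1.7], [0.4, -2.8, -4.4], 20],
    [[0, 0, 2.3], [0.5, -3.8, -4.4], 20]
  ]
}}

```text
t: 5.05
tool_pos: [0.5808, 0.1181, 0.4097]
ee_rot: [-0.0, 0.285, 0.959, 0.001]
contact_force: [0.8, -0.1, -1.1]
gripper_width: 0.34
```

```bash
python3 -c "
from h import *
togo([.4625,-.182,.41],yawR(np.radians(108.2)))"
```

```text
turn [ 4.000e-03 -7.000e-03  4.839e+00] shift [ -2.158 -10.535  -0.019] t 5.05 tcp [0.5808 0.1181 0.4097]
```

Emit:
{"op": "carry_out", "data": {
  "moves": [
    [[0, 0, 0.6], [-0.25, -1.2, 0], 20],
    [[0, 0, 1.2], [-0.5, -2.5, 0], 20],
    [[0, 0, 1.8], [-0.75, -3.8, 0], 20],
    [[0, 0, 2.4], [-1.0, -5.1, 0], 20],
    [[0, 0, 3.0], [-1.3, -6.4, 0], 20],
    [[0, 0, 3.6], [-1.6, -7.6, 0], 20],
    [[0, 0, 4.2], [-1.75, -8.6, 0], 20],
    [[0, 0, 4.6], [-1.95, -9.5, 0], 20]
  ]
}}

```text
t: 5.85
tool_pos: [0.4724, -0.1528, 0.4095]
ee_rot: [-0.001, 0.574, 0.819, 0.0]
contact_force: [-0.4, -0.2, -1.1]
gripper_width: 0.341
```

```bash
python3 -c "
from h import *
togo([.4625,-.182,.32],yawR(np.radians(108.2)))"
```

```text
turn [-0.003 -0.016  0.22 ] shift [-0.808 -0.641  2.981] t 5.85 tcp [ 0.4724 -0.1528  0.4095]
```

Emit:
{"op": "carry_out", "data": {
  "moves": [
    [[0, 0, 0.2], [-0.8, -0.64, 0.5], 20],
    [[0, 0, 0.22], [-0.8, -0.64, 1.5], 20],
    [[0, 0, 0.22], [-0.8, -0.64, 2.5], 20],
    [[0, 0, 0.22], [-0.8, -0.64, 3.5], 20],
    [[0, 0, 0.22], [-0.8, -0.64, 4.3], 20],
    [[0, 0, 0.22], [-0.8, -0.64, 4.8], 20],
    [[0, 0, 0.22], [-0.8, -0.64, 4.94], 20],
    [[0, 0, 0.22], [-0.8, -0.64, 4.94], 20]
  ]
}}

```text
t: 6.65
tool_pos: [0.462, -0.1808, 0.2612]
ee_rot: [-0.002, 0.586, 0.81, 0.001]
contact_force: [-0.4, -0.7, -0.6]
gripper_width: 0.34
```

```bash
cat > f.py <<'E'
from m import *
import sys
s,p0,R0=state(); print(p0.round(4),s["t"],s["gripper_width"]); togo([.4625,-.182,.261],yawR(np.radians(108.2)))
a=eyes.get_image("scene")[:,:,::-1].copy(); b=eyes.get_image("side")[:,:,::-1].copy()
# comb model at the nominal target, lens-axis point ring
X=np.array([np.cos(u[2]),np.sin(u[2]),0]); Y=np.array([-X[1],X[0],0]); C=np.array([.5,-.296,.15])+.12*X
pts=np.array([C+Y*y/1e3+np.array([0,0,z/1e3]) for y,z in((-32,-27),(32,-27),(32,27),(15,27),(15,84),(-15,84),(-15,27),(-32,27))])-[0,0,.003]
S=5
for n,I in(("scene",a),("side",b)):
    c=proj(n,C)[0].astype(int); o=np.clip(c-[40,50],0,None) if n=="side" else np.clip(c-[55,50],0,None)
    J=cv2.resize(I[o[1]:o[1]+115,o[0]:o[0]+80],None,fx=S,fy=S,interpolation=2)
    cv2.polylines(J,[((proj(n,pts)-o)*S).astype(int)],True,(255,0,255),1)
    if n=="scene": K=J; print("scene origin",o)
    else: print("side origin",o); cv2.imwrite(sys.argv[1],np.hstack([K[:575],J[:575]]))
E
python3 f.py pics/f1.png | tail -4
```

```text
[ 0.462  -0.1808  0.2612] 6.65 0.3399842826041786
turn [-0.007 -0.024  0.006] shift [-0.042  0.002  0.005] t 6.65 tcp [ 0.462  -0.1808  0.2612]
scene origin [195 113]
side origin [215 193]
```

View pics/f1.png

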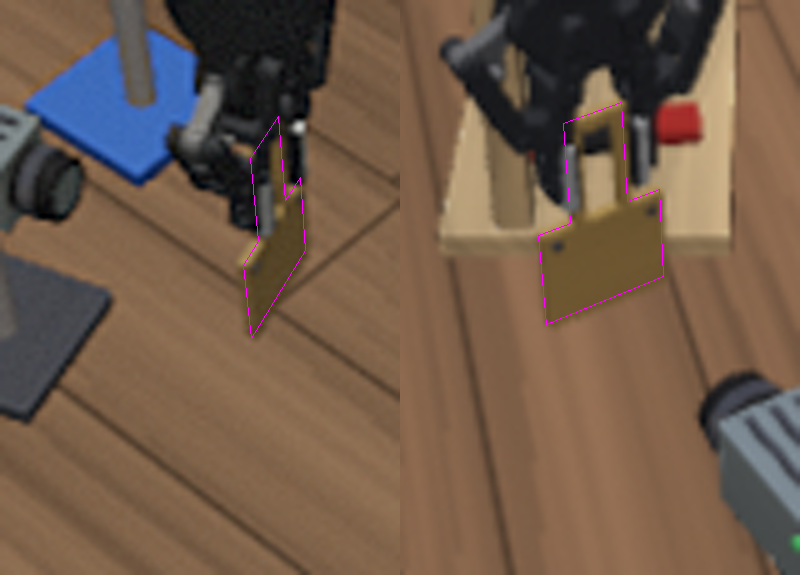

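The model drawn at the target lies on the held comb in both views: blade at scene crop (275,270) and side crop (600,260). I'll hold for a moment and check the lens estimate against its outline in the side view (leftmost about x=700, top about y=372).

Emit:
{"op": "carry_out", "data": {
  "moves": [
    [[0, 0, 0], [-0.03, 0, 0], 20],
    [[0, 0, 0], [-0.03, 0, 0], 20],
    [[0, 0, 0], [-0.03, 0, 0], 20],
    [[0, 0, 0], [-0.03, 0, 0], 20],
    [[0, 0, 0], [-0.03, 0, 0], 20],
    [[0, 0, 0], [-0.03, 0, 0], 20]
  ]
}}

```text
t: 7.35
tool_pos: [0.463, -0.1823, 0.2621]
ee_rot: [-0.0, 0.586, 0.81, 0.001]
contact_force: [-0.9, -0.0, -1.4]
gripper_width: 0.341
```

```bash
python3 - <<'E' | tail -9
from m import *
X=np.array([fx[0],fx[1],0]);Y=np.array([-X[1],X[0],0])
for d in (.012,.022,.032):
    c=np.array([u[0],u[1],.1465])+d*X; t=np.linspace(0,6.28,90)
    P=[c+.018*(np.cos(k)*Y+np.sin(k)*np.array([0,0,1])) for k in t]
    q=(proj("side",P)-[215,193])*5+[400,0]; w=(proj("scene",P)-[195,113])*5
    print(d,"side left",q[:,0].min().round(),"top",q[:,1].min().round(),"scene x",w[:,0].min().round(),w[:,0].max().round(),"y",w[:,1].min().round(),w[:,1].max().round())
s,p0,R0=state(); print(p0,s["joint_velocities"].round(4),s["gripper_width"],s["t"])
E
```

```text
rack [ 0.4923  0.1826 -0.2554 -0.003 ] deg -14.63 rms px 0.54
loop [0.5596 0.2426 0.205 ]
cam front [ 0.5067 -0.3173  1.8886 -0.0038] 108.2 0.68
lens by ray [ 0.5    -0.2961  0.1462] ahead of housing 0.0223 side -0.0003
base diag 0.1337 centre [ 0.5221 -0.3584  0.01  ] rel front -0.0438 -0.0019
0.012 side left 712.0 top 389.0 scene x 30.0 66.0 y 150.0 218.0
0.022 side left 700.0 top 375.0 scene x 48.0 83.0 y 156.0 224.0
0.032 side left 688.0 top 361.0 scene x 65.0 100.0 y 161.0 229.0
[ 0.46303327 -0.18225168  0.26209326] [ 0.0004  0.0008 -0.0003  0.0007  0.0016 -0.0005  0.    ] 0.34085561179111934 7.35
```

The lens estimate of 22 mm ahead of the housing matches both views (side 700/375, scene x 48–83). The comb is steady, so I'm handing in.

```bash
python3 -c "
from plant import r
print(r.job_done()); s=r.sense(); print(s['t'],s['tool_pos'],s['gripper_width'])"
```

```text
the job is handed in; nothing more can be done
None
the job is handed in; nothing more can be done
```

I lifted the smaller brass comb off its pin and handed the job in at about 7.4 s with the arm still holding it in front of the grey camera. The hand-in reported no verdict.

**Position:** In both fixed views the comb lay on a model drawn 120 mm in front of the lens, on its axis and square to it, loop up and teeth down. The gripper then read within about 1 mm of its target position.

**Lens:** My estimate of the lens position matched its outline in both views to about 1 pixel.

**Grip:** The fingers stayed steady at about 29 mm opening on the 30 mm loop, and the joints were practically still.

**What disagreed or was not checked:**
- **Camera and rack heights:** They measured 3–4 mm below the text. I took this as a calibration offset and used the text's heights.
- **Camera base:** Its centre came out 66 mm behind the lens face, where the text puts the camera's origin at 50 mm. I relied on the lens outline instead.
- **Other objects:** I did not measure the four of them again after the move. No force reading suggested contact with anything.

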